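# Make up the kit for a presser bar change

## Task

Make up the kit for a presser bar change: lay the short screwdriver in the steel tray and stand the grease pot upright in it, then pull the cabinet's upper left drawer right out to its stop and take the presser bar out of it. The bar is longer than the gap, so tip its front end up and draw it out slantwise without forcing it against the cabinet. Finish while still holding the bar, level and steady, a good hand's breadth above the middle of the tray; leave the other things on the counter where they are.

Things in the scene. Friction and masses are not known exactly. Their poses are not given: they have to be found in the camera images.
- parts_cabinet: blue-grey six-drawer parts cabinet on the counter right of the middle, fixed; 150 deep (x) x 200 wide (y) x 152 high; origin under its middle, its x axis points to the back, its y axis to the left as the robot sees it. The top sheet is z 149 to 152 and its front edge lies at x = -70. Two columns of three drawers; the middle right one is also a little open, but fixed.
- parts_cabinet_drawer_4 (a joint): travel of the clear plastic upper left drawer (m): 0 shut, 0.110 fully out at its stop; starts about 0.06 out; slides along the cabinet's -x, needs about 1 N and stays where it is left. To open it, dip the closed fingers into the gap behind its front panel (above the bar) and draw it towards the robot. Fully out, the gap from panel to the cabinet's top sheet is 108 mm long.
- drawer_front (a point): middle of the top edge of that drawer's front panel; moves with the drawer; axes as the cabinet's. Panel 2 mm thick, top edge at cabinet z = 147; a lip on its outside sticks out 11 at z 125 to 134. Inside, the drawer is 140 long (x), 89 wide (y), fitted with a flat grey insert whose top, on which the bar lies, is at cabinet z = 121; side and back walls up to z = 139.
- presser_bar: steel sewing machine presser bar, 100 g, lying lengthwise on the insert of the upper left drawer (within 0.1 rad of cabinet x): round, 130 long, 9 thick, last 11 mm at the rear 7 thick. A dark flat-sided bracket 24 long x 14 wide x 13.5 high is clamped on it at x = -12, screw head 2 high on top; grip its flat sides. Origin: underside at half length; x along the bar to the rear, z up.
- parts_tray: flat stainless steel tray with a rolled rim, fixed on the counter right of the vise; 150 (x) x 210 (y) x 20 high, walls 3 thick, floor 3 thick; with the rim 155 x 215 x 23 high; origin under its middle, y along its length
- grease_pot: white round pot with a screwed-on dark lid, 54 in diameter, 50 high (straight side to z = 40, lid 49 wide above), 90 g, standing on the counter left of the vise; origin under its middle, z up
- short_screwdriver: the shorter of the two screwdrivers on the counter, 141 long; handle 21 thick and 74 long (x = -70 to +4), thin blade to x = +64 to 70; 50 g; lying on the counter left of the vise; origin at its underside, half way along; x along it towards the tip. The thin tip sags to the surface.
- screwdriver_handle (a point): point on that screwdriver's axis in the middle of its handle, 33 from its origin towards the handle's end; axes as the screwdriver's
- screwdriver_tip (a point): point on that screwdriver's axis at its tip, 64 from its origin
- long_screwdriver: bystander: the longer screwdriver, 181 mm, lying at the back left of the middle; origin at its underside, half way along
- tape_small: bystander: small dark roll of tape, 53 across, 19 high, behind the vise; origin under its middle
- needle_box: bystander: small flat carton, 44 x 64 x 14, in front of the control box; origin under its middle
- needle_box_small: bystander: flat carton, 40 x 62 x 14, next to the other one; origin under its middle
- oil_bottle: bystander: upright dropper bottle with a long spout, 45 across, 148 high, at the back left; origin under its middle
- awl: bystander: awl with a turned wooden handle, 129 long, at the front left; origin at its underside, half way along
- bar_rear (a point): centre of the presser bar's rear end face, on its axis, 65 from its origin; axes as the bar's

How it is judged:
On the way, in this order (a step that is already met when the one before it is completed fails the run):
1. the upper left drawer is drawn out to its stop, the presser bar still lying in it (value of joint parts_cabinet_drawer_4 above 0.103 m and z of presser_bar in the frame of parts_cabinet below 0.131 m), for 0.2 s.
2. the bar, held in the fingers, is tipped front end up while its rear end is still under the cabinet's top sheet (contact force between the fingers and presser_bar above 1 N and angle between presser_bar's own x axis and vertical above 1.74 rad and x of bar_rear in the frame of parts_cabinet above -0.07 m and z of bar_rear in the frame of parts_cabinet below 0.149 m).
3. the bar is held clear of the cabinet, all of it higher than the cabinet's top or in front of the drawer (contact force between the fingers and presser_bar above 1 N and contact force between presser_bar and parts_cabinet below 0.1 N and (z of bar_rear in the frame of parts_cabinet above 0.16 m or x of bar_rear in the frame of parts_cabinet below -0.2 m)), for 0.1 s.
At the end, for the whole second after the job is handed in: Short screwdriver and upright grease pot (0.15 rad) rest inside the tray on its floor, let go. Fingers hold the presser bar still, level within 0.3 rad, 0.09 to 0.35 m above the counter, its middle within 70 mm of the tray's middle seen from above, touching nothing else (x of screwdriver_handle in the frame of parts_tray between -0.066 and 0.066 m and y of screwdriver_handle in the frame of parts_tray between -0.096 and 0.096 m and z of each of screwdriver_handle, screwdriver_tip in the frame of parts_tray below 0.028 m and x of screwdriver_tip in the frame of parts_tray between -0.072 and 0.072 m and y of screwdriver_tip in the frame of parts_tray between -0.102 and 0.102 m and x of grease_pot in the frame of parts_tray between -0.05 and 0.05 m and y of grease_pot in the frame of parts_tray between -0.08 and 0.08 m and z of grease_pot in the frame of parts_tray below 0.012 m and angle between grease_pot's own z axis and vertical below 0.15 rad and linear speed of grease_pot below 0.02 m/s and linear speed of each of short_screwdriver, presser_bar below 0.03 m/s and contact force between the fingers and presser_bar above 1 N and height (world z) of presser_bar between 0.09 and 0.35 m and horizontal distance between presser_bar and parts_tray below 0.07 m and angle between presser_bar's own x axis and vertical between 1.27 and 1.87 rad and contact force between presser_bar and parts_tray below 0.1 N and contact force between each of presser_bar, the fingers and grease_pot below 0.1 N and contact force between each of presser_bar, the fingers and short_screwdriver below 0.1 N); the arm keeps its last pose, push and grip.
It fails at once if the presser bar is forced against the cabinet or drawer (over 20 N) (contact force between presser_bar and parts_cabinet above 20 N).
It fails at once if a bystander is shifted by more than 30 mm (distance of any of long_screwdriver, tape_small, needle_box, needle_box_small, oil_bottle, awl from where it was at the start of the episode above 0.03 m).
It also fails if it takes over 72 s, if anything falls off the work surface, if the arm or the gripper's body presses on something with over 40 N, if the wrist force passes 120 N, or if a joint passes its speed limit or range.

## Robot

A 7-joint arm with a two-finger parallel gripper is mounted at the origin on a cart in front of the work surface, level with it; the furniture and walls round the work are solid. World frame = base frame: x ahead of the robot, y to its left, z up, the work surface at z = 0. Lengths are in m, angles in rad, forces in N, time in s.
With the tool pointing down it reaches from about 0.4 to 0.75 m from the base axis. Payload 19.5 kg.
Tool frame: the origin (TCP) lies midway between the tips of the shut fingers; the grasp point (between the pads) lies manip.tcp_to_grasp behind it (manip.tcp_to_grasp is the distance from the TCP to the grasp point, in m); z points along the fingers, y is the line along which they close (so a half turn about z gives the same grasp; the last joint's range is limited). The gripper opens to 85 mm and grips with 20 to 120 N. Pads are 22 mm wide; open, the fingers measure 114 mm over their backs; the gripper's body (76 mm by 85 mm) begins 54 mm behind the grasp point. The pads swing forward as they close: fully open they stand 13 mm farther back than shut.
Start: joints at [-1.265, 0.707, -0.028, 1.485, 0.022, 0.951, -0.075], TCP at [0.196, 0.541, 0.231] pointing down, gripper open.
Joint ranges: [-2.71, 2.71], [-0.32, 2.16], [-1.57, 1.52], [0, 2.45], [-1.46, 4.6], [0, 2.02], [-2.83, 2.83]. Speed limits (rad/s): [1.89, 1.89, 2.57, 2.57, 3.01, 3.01, 3.01].

## Interface

Orientations are given as a unit quaternion [w, x, y, z].
In Python, from cell import manip gives the robot as it stands.
- The arm moves only by the shell command python3 drive.py FILE [FORCE], which reads ROWS from the file FILE. ROWS is a JSON list that holds a single list of rows (three levels of brackets), with 1 to 10 rows, each of 5 numbers: the finger opening in m, then dx, dy, dz in cm, then a turn about the tool's z in units of 0.25 rad; each row is the pose to reach, as a shift and turn from the pose commanded when the command began, along the tool's axes at that moment; what a row does not reach only later rows make up. A row lasts 1/10 s, in which the tool goes at most 0.05 m and 0.15 rad, less where a joint would pass 70% of its speed; a pose out of reach is approached as far as the arm can. The fingers move at their own pace and stop on an object; FORCE is the grip in N (left out, the last holds). Time passes only in rows, so rows that do not move let the fingers close. It prints the time, the measured TCP pose, the force, the opening and the grip force at its end. Input that does not fit is refused with a message, and nothing moves.
- manip.get_obs(): the state, without advancing time (a new reading comes with each control period).
- manip.read_camera(name): name is "scene" or "top" or "wrist"; returns a dict with "img" (480x640x3 uint8, red, green, blue), "intrinsics" (3x3 intrinsics, pixels), "rvec" (rotation vector, rad) and "tvec" (3), from world to camera coordinates, as OpenCV has them. Camera axes: x right, y down, z forward; pixel columns grow to the right and rows downward; lengths in m; the calibration is good to about 2 mm. A picture is of the moment at which its call begins. There is no depth.
- manip.finish_job(): hands the job in; it is judged then, once.
The state is a dict: "time": time; "qpos": joint angles; "joint_velocities": joint speeds; "effort": joint torques, N m; "tcp_pos": TCP position; "orientation": TCP orientation; "wrist_force": force on the tool from outside, world axes, zero at the start; "ft_torque": the same for the moment, N m; "gripper_width": finger opening in m; "finger_force": force on a finger pad.
Only numpy, scipy, OpenCV 4.12 (cv2) and the standard library are available. Lean on these libraries where they do the work, as an engineer would, in place of code of your own. Each camera call takes 0.05 s, during which the arm holds its last target. There are 200 camera calls.

## Working session

There is one attempt and no reset: what is moved stays moved. The work goes in short steps, Python scripts to look and compute and a shell command to move; the robot and the scene stay as the last step left them, time stands still between calls to the robot, and variables do not carry over. Pictures are saved under pics/ and viewed, at most 10 in all, crops included, and the job is handed in when it is done.

```bash
ls; mkdir -p pics; cat > h.py <<'E'
import numpy as np, cv2
from cell import manip
from scipy.spatial.transform import Rotation as R
def cam(n):
    c=manip.read_camera(n); return c
def save(n,f,crop=None,s=1):
    c=cam(n); im=c["img"][:,:,::-1]
    np.savez(f'pics/{f}.npz',**{k:np.array(v) for k,v in c.items()})
    if crop: x0,y0,x1,y1=crop; im=im[y0:y1,x0:x1]
    im=cv2.resize(im,None,fx=s,fy=s,interpolation=cv2.INTER_CUBIC); cv2.imwrite(f'pics/{f}.png',im)
def px(f,u,v,z):
    c=np.load(f'pics/{f}.npz'); Rm=cv2.Rodrigues(c['rvec'])[0]; t=c['tvec'].ravel()
    d=Rm.T@np.linalg.solve(c['intrinsics'],[u,v,1.]); o=-Rm.T@t
    return o+d*(z-o[2])/d[2]
def proj(f,p):
    c=np.load(f'pics/{f}.npz'); return cv2.projectPoints(np.array(p,float).reshape(-1,3),c['rvec'],c['tvec'],c['intrinsics'],None)[0].reshape(-1,2)
E
python3 -c "
from h import *
save('top','t0',None,1.25);save('scene','s0',None,1.25);o=manip.get_obs();print(o,manip.tcp_to_grasp)"
```

```text
cell.py
drive.py
pics
{'time': 0.1, 'qpos': array([-1.26469269,  0.70700558, -0.02761671,  1.48492532,  0.02201879,
        0.9508982 , -0.07553348]), 'joint_velocities': array([-2.81287389e-04,  4.17630340e-05, -3.76497400e-04, -2.81394976e-03,
       -2.03527363e-03,  2.40370852e-03,  1.53095655e-03]), 'effort': array([ 5.11058868e-03, -8.84311938e+01,  1.23805135e+00, -2.36446327e+01,
        1.72942062e-02,  5.47067088e-03, -1.61901733e-05]), 'tcp_pos': array([0.19590733, 0.54036111, 0.23090076]), 'orientation': array([-5.97062542e-05,  1.73038417e-01,  9.84914965e-01, -4.62887629e-04]), 'wrist_force': array([-0.17591225, -0.34722475,  0.16597595]), 'ft_torque': array([-0.03734934,  0.02750316, -0.02487074]), 'finger_force': 0.0, 'gripper_width': 0.08534432730285343} 0.0187
```
View pics/t0.png

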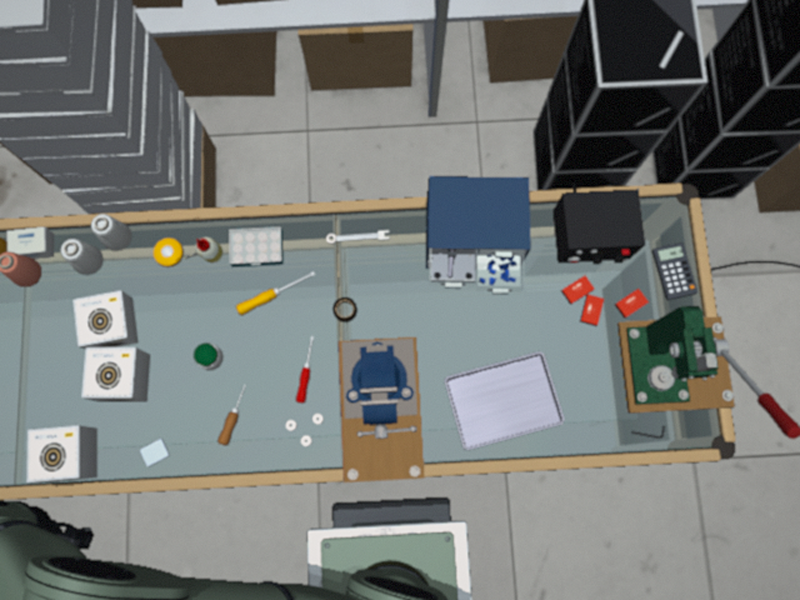

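View pics/s0.png

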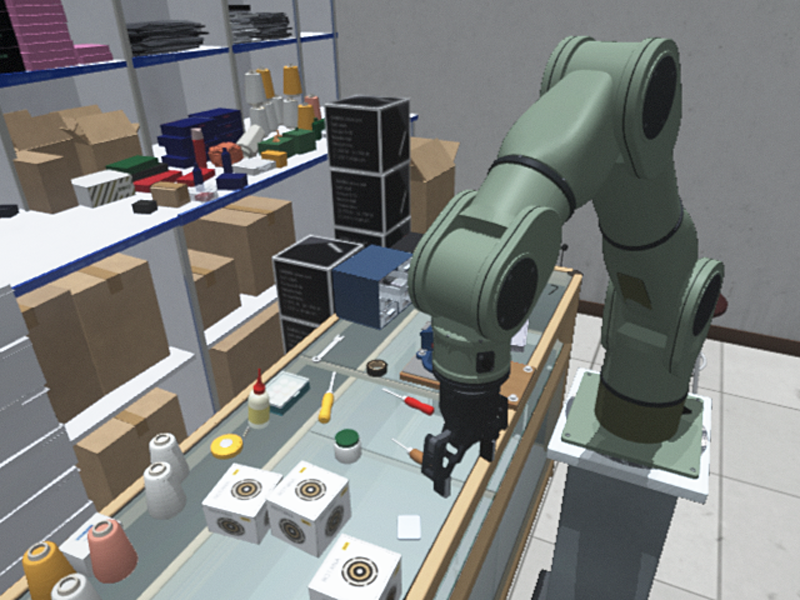

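```bash
python3 -c "
from h import *
im=np.load('pics/t0.npz')['img'][:,:,::-1]
a=cv2.resize(im[264:329,150:260],None,fx=5,fy=5,interpolation=2)
b=cv2.resize(im[135:235,335:430],None,fx=5,fy=5,interpolation=2)
cv2.imwrite('pics/a.png',a)
c=np.zeros((600,800,3),np.uint8); c[:500,:475]=b; c[:325,478:800]=a[:,228:550]
q=cv2.resize(im[278:363,352:452],None,fx=3.2,fy=3.2,interpolation=2); c[326:326+272,478:798]=q[:,:320]
c[502:600,:475]=cv2.resize(im[274:294,150:247],(475,98),interpolation=2)
cv2.imwrite('pics/c.png',c)"
```

View pics/c.png

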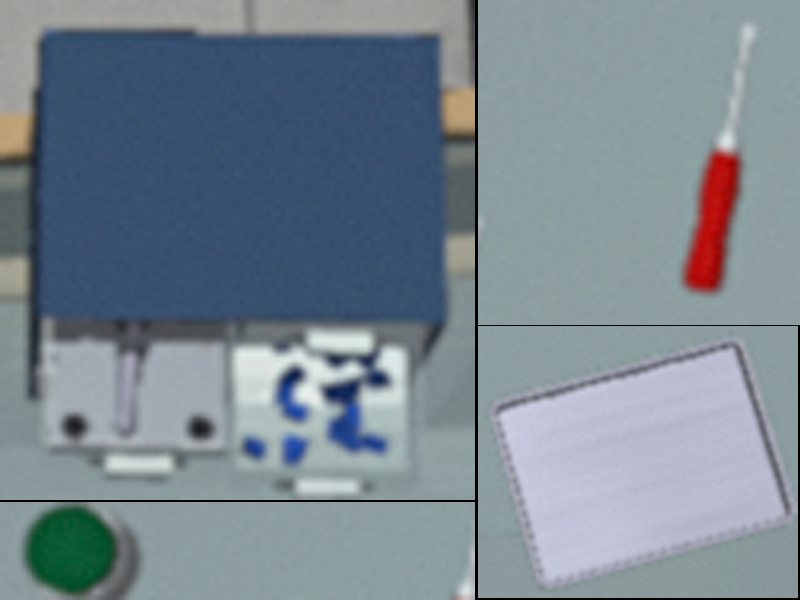

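```bash
python3 -c "
from h import *
np.set_printoptions(precision=4,suppress=True)
P=lambda u,v,z:px('t0',u,v,z)
cb=[P(343,198.6,.152),P(423.6,199,.152),P(343,141.4,.152),P(422.6,142.6,.152)]
for c in cb:print('cab',c)
e=[np.linalg.norm(cb[i]-cb[j]) for i,j in((0,1),(0,2),(1,3))];print(e)
t=[P(357.3,303.6,.023),P(433.3,283.3,.023),P(449.8,337,.023),P(372.9,358.9,.023)]
print('tray',t,np.mean(t,0),[np.linalg.norm(t[i]-t[i-1]) for i in range(4)])
d=t[0]-t[1]+t[3]-t[2];print('tray yaw of y axis',np.degrees(np.arctan2(d[1],d[0])))
a,b,c=P(240.4,322,.0105),P(245.6,292,.0105),P(249.6,269.6,.004);print('sd',a,b,c,np.linalg.norm(a-c),np.linalg.norm(a-b))
print('pot',P(164.3,283.6,.05))
for n,u,v,z in (('bar front',360.4,221.4,.125),('pan L',343.6+.4,225,.147),('panR',380,225,.147),('lip',363,229,.13)):print(n,P(u,v,z))
o=manip.get_obs();print(R.from_quat(o['orientation'],scalar_first=True).as_matrix())
c=np.load('pics/t0.npz');Rm=cv2.Rodrigues(c['rvec'])[0];print('cam',-Rm.T@c['tvec'].ravel())
"
```

```text
cab [ 0.6745 -0.1138  0.152 ]
cab [ 0.6629 -0.3096  0.152 ]
cab [ 0.8225 -0.123   0.152 ]
cab [ 0.8086 -0.3204  0.152 ]
[np.float64(0.19614668091012616), np.float64(0.14828693967122886), np.float64(0.1460552674590809)]
tray [array([ 0.4317, -0.1405,  0.023 ]), array([ 0.4737, -0.3398,  0.023 ]), array([ 0.3347, -0.3685,  0.023 ]), array([ 0.2906, -0.1703,  0.023 ])] [ 0.3827 -0.2548  0.023 ] [np.float64(0.14422811711179037), np.float64(0.2036151987887678), np.float64(0.1419336027486445), np.float64(0.2030680044002106)]
tray yaw of y axis 102.21822797562034
sd [0.4018 0.1616 0.0105] [0.4787 0.1461 0.0105] [0.5384 0.1347 0.004 ] 0.1393332009518132 0.07843545521263749
pot [0.5054 0.3471 0.05  ]
bar front [ 0.622  -0.1545  0.125 ]
pan L [ 0.6094 -0.1124  0.147 ]
panR [ 0.6047 -0.1994  0.147 ]
lip [ 0.6012 -0.1591  0.13  ]
[[-0.9401  0.3409 -0.0003]
 [ 0.3409  0.9401 -0.0009]
 [-0.     -0.0009 -1.    ]]
cam [ 0.2551 -0.0318  1.5426]
```

```bash
cat >> h.py <<'E'
def go(x,y,z,yaw):
    "shift in tool axes and turn (mod pi) to TCP x,y,z with tool y at yaw deg"
    o=manip.get_obs(); M=R.from_quat(o['orientation'],scalar_first=True).as_matrix()
    d=M.T@(np.array([x,y,z])-o['tcp_pos']); cur=np.degrees(np.arctan2(M[1,1],M[0,1]))
    w=(yaw-cur+90)%180-90
    print('d',np.round(d,4),'turn',round(-np.radians(w),3),'cur yaw',round(cur,1),'t',o['time'])
E
python3 -c "
from h import *
go(.438,.1545,.09,78.9)"
```

```text
d [-0.3591 -0.2801  0.1412] turn -0.154 cur yaw 70.1 t 0.1
```

The rows are not in the units I measure in: shifts go in cm and turns go in units of 0.25 rad. I convert before sending: 0.05 m is 5, -0.3591 m is -35.91, -0.05 rad is -0.2.

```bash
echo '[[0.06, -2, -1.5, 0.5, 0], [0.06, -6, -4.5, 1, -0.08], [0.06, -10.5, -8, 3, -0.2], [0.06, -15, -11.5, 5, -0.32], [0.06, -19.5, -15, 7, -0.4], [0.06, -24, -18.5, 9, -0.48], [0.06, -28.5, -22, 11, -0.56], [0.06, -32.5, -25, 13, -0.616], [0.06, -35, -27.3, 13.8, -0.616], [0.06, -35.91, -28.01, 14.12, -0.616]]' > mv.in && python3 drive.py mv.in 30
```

```text
refused: ROWS must be a list holding one list of rows, three levels of brackets. Nothing was moved.
```

The error is about the shape of the input: a list holding one list of rows, three levels of brackets. Fixing that and sending the same move.

```bash
echo '[[[0.06, -2, -1.5, 0.5, 0], [0.06, -6, -4.5, 1, -0.08], [0.06, -10.5, -8, 3, -0.2], [0.06, -15, -11.5, 5, -0.32], [0.06, -19.5, -15, 7, -0.4], [0.06, -24, -18.5, 9, -0.48], [0.06, -28.5, -22, 11, -0.56], [0.06, -32.5, -25, 13, -0.616], [0.06, -35, -27.3, 13.8, -0.616], [0.06, -35.91, -28.01, 14.12, -0.616]]]' > mv.in && python3 drive.py mv.in 30
echo '[[[0.06, 0, 0, 0, 0], [0.06, 0, 0, 0, 0], [0.06, 0, 0, 0, 0]]]' > mv.in && python3 drive.py mv.in
python3 -c "
from h import *
go(.438,.1545,.003,78.9); save('wrist','w1')"
```

```text
time: 1.1
tcp_pos: [0.4373, 0.1553, 0.0901]
orientation: [-0.0, 0.097, 0.995, -0.0]
wrist_force: [1.2, -0.6, -0.7]
gripper_width: 0.06
finger_force: 0.0
time: 1.4
tcp_pos: [0.4364, 0.1581, 0.0911]
orientation: [-0.0, 0.096, 0.995, 0.0]
wrist_force: [-1.2, 0.6, 0.5]
gripper_width: 0.0602
finger_force: 0.0
d [-0.0023 -0.0032  0.0881] turn 0.001 cur yaw 79.0 t 1.4
```

View pics/w1.png

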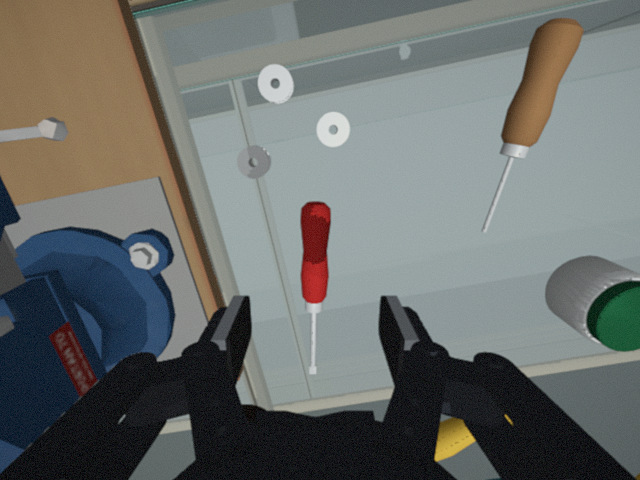

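```bash
python3 -c "
from h import *
for p in ((316,203,.0105),(314,303,.0105),(313,370,.004)):print(px('w1',*p).round(4))
print(px('t0',272,310,.02),px('t0',278,315,.06))
print(px('w1',620,312,.05),'pot')
"
```

```text
[0.4023 0.1653 0.0105]
[0.4771 0.1492 0.0105]
[0.542  0.1357 0.004 ]
[0.42726657 0.07862906 0.02      ] [0.40949165 0.06125771 0.06      ]
[0.49883283 0.34058372 0.05      ] pot
```

Converted, -0.002 m is -0.2, -0.001 m is -0.1, 0.01 rad is 0.04.

```bash
echo '[[[0.06, -0.1, 0, 2.5, 0], [0.06, -0.2, 0, 5.5, 0.04], [0.06, -0.2, -0.1, 7.8, 0.04], [0.06, -0.2, -0.1, 8.7, 0.04], [0.06, -0.2, -0.1, 8.8, 0.04]]]' > mv.in && python3 drive.py mv.in
echo '[[[0.015, 0, 0, 0, 0], [0.01, 0, 0, 0, 0], [0.01, 0, 0, 0, 0], [0.01, 0, 0, 0, 0], [0.01, 0, 0, 0, 0], [0.01, 0, 0, 0, 0]]]' > mv.in && python3 drive.py mv.in 40
python3 -c "
from h import *
go(.415,-.214,.24,12)"
```

```text
time: 1.95
tcp_pos: [0.438, 0.1564, 0.0026]
orientation: [-0.0, 0.101, 0.995, -0.0]
wrist_force: [0.6, 0.0, -0.1]
gripper_width: 0.0601
finger_force: 0.0
time: 2.55
tcp_pos: [0.4389, 0.1559, 0.0039]
orientation: [0.001, 0.102, 0.995, 0.0]
wrist_force: [-0.3, 0.0, 11.0]
gripper_width: 0.0196
finger_force: 38.7
d [-0.0517 -0.3669 -0.2364] turn 1.157 cur yaw 78.3 t 2.55
```

Converted, -0.236 m is -23.6, -0.232 m is -23.2, 0.67 rad is 2.68.

```bash
echo '[[[0.01, 0, 0, -2, 0], [0.01, 0, 0, -6, 0], [0.01, 0, 0, -10.5, 0], [0.01, 0, 0, -15, 0], [0.01, 0, -1, -19, 0.2], [0.01, -0.4, -4, -21.5, 0.6], [0.01, -0.8, -8, -23.2, 1.12], [0.01, -1.5, -12, -23.6, 1.64], [0.01, -2.2, -16.5, -23.6, 2.16], [0.01, -2.8, -21, -23.6, 2.68]]]' > mv.in && python3 drive.py mv.in
echo '[[[0.01, 2, -4, 0, 0.52], [0.01, 4, -7.5, 0, 1.04], [0.01, 6.2, -10.5, 0, 1.56], [0.01, 7.6, -13, 0, 1.88], [0.01, 8.2, -13.8, 0, 1.948], [0.01, 8.2, -13.8, 0, 1.948], [0.01, 8.2, -13.8, 0, 1.948]]]' > mv.in && python3 drive.py mv.in
python3 -c "
from h import *
go(.415,-.214,.010,12)"
```

```text
time: 3.55
tcp_pos: [0.423, -0.0573, 0.2397]
orientation: [0.001, 0.425, 0.905, 0.0]
wrist_force: [1.4, 0.5, 0.1]
gripper_width: 0.0197
finger_force: 40.1
time: 4.25
tcp_pos: [0.266, -0.0813, 0.2391]
orientation: [0.001, 0.628, 0.778, 0.0]
wrist_force: [0.8, 0.1, -0.8]
gripper_width: 0.0189
finger_force: 40.1
d [-0.1609  0.1175  0.2294] turn 0.002 cur yaw 12.1 t 4.25
```

```bash
echo '[[[0.01, -2, 1.5, 0, 0], [0.01, -5.5, 4, 0, 0], [0.01, -9.5, 7, 0, 0], [0.01, -13, 9.5, 0, 0], [0.01, -15.2, 11.2, 2, 0], [0.01, -16.1, 11.75, 6, 0], [0.01, -16.1, 11.75, 10, 0], [0.01, -16.1, 11.75, 13, 0], [0.01, -16.1, 11.75, 15, 0], [0.01, -16.1, 11.75, 15, 0]]]' > mv.in && python3 drive.py mv.in
python3 -c "
from h import *
go(.415,-.214,.008,12);save('wrist','w2')"
```

```text
time: 5.25
tcp_pos: [0.4134, -0.2137, 0.0867]
orientation: [-0.002, 0.629, 0.778, -0.0]
wrist_force: [-0.2, 0.7, -0.2]
gripper_width: 0.0192
finger_force: 40.0
d [-0.0008  0.0018  0.0786] turn 0.002 cur yaw 12.1 t 5.25
```

View pics/w2.png

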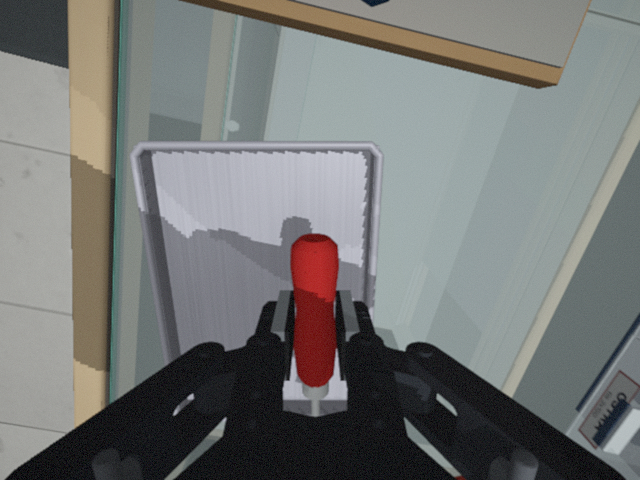

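```bash
python3 -c "
from h import *
a,b=px('w2',135,146,.023),px('w2',381,146,.023);print(a,b,np.linalg.norm(a-b))
ux=(b-a)/np.linalg.norm(b-a);uy=np.array([-ux[1],ux[0],0]);c=(a+b)/2-uy*.1075;print('centre',c,np.degrees(np.arctan2(uy[1],uy[0])))
print('tcp in tray',[np.dot(np.array([.4134,-.2137,.023])-c,u) for u in (ux,uy)])"
echo '[[[0.01, 0, 0.1, 2, 0], [0.01, 0, 0.1, 4.5, 0], [0.01, 0, 0.1, 6.5, 0], [0.01, 0, 0.1, 7.4, 0], [0.01, 0, 0.1, 7.6, 0], [0.01, 0, 0.1, 7.7, 0]]]' > mv.in && python3 drive.py mv.in
```

```text
[ 0.29221938 -0.16569413  0.023     ] [ 0.43634091 -0.13473076  0.023     ] 0.14741013330008293
centre [ 0.38686043 -0.25531421  0.023     ] 102.12523266007135
tcp in tray [np.float64(0.034688523710608), np.float64(0.03511121830847961)]
time: 5.9
tcp_pos: [0.4149, -0.2143, 0.0128]
orientation: [0.001, 0.629, 0.777, 0.0]
wrist_force: [0.1, -0.2, -0.5]
gripper_width: 0.0197
finger_force: 40.1
```

Converted, 0.003 m is 0.3, 0.005 m is 0.5.

```bash
echo '[[[0.01, 0, 0, 0.3, 0], [0.01, 0, 0, 0.5, 0], [0.035, 0, 0, 0.5, 0], [0.035, 0, 0, 0.5, 0], [0.035, 0, 0, 0.5, 0]]]' > mv.in && python3 drive.py mv.in
echo '[[[0.035, 0, 0, -3, 0], [0.04, 0, 0, -7.5, 0], [0.05, 0, 0, -12, 0], [0.06, 0, 0, -17, 0], [0.085, 0, 0, -20, 0]]]' > mv.in && python3 drive.py mv.in
python3 -c "
from h import *
go(.502,.344,.15,0); save('scene','s1',(300,180,500,330),4)"
```

```text
time: 6.4
tcp_pos: [0.4145, -0.2142, 0.0071]
orientation: [0.0, 0.629, 0.777, -0.0]
wrist_force: [-0.2, 0.6, -0.8]
gripper_width: 0.0349
finger_force: 0.0
time: 6.9
tcp_pos: [0.4146, -0.2142, 0.2103]
orientation: [0.001, 0.629, 0.777, 0.0]
wrist_force: [1.4, -1.0, -0.4]
gripper_width: 0.073
finger_force: 0.0
d [0.5279 0.2016 0.0598] turn 0.21 cur yaw 12.0 t 6.9
```

```bash
echo '[[[0.085, 2, 0.8, 0, 0], [0.085, 6, 2.3, 0, 0.08], [0.085, 10.5, 4, 0, 0.2], [0.085, 15, 5.7, 0, 0.32], [0.085, 19.5, 7.4, 0, 0.44], [0.085, 24, 9.2, 0, 0.56], [0.085, 28.5, 10.9, 0, 0.68], [0.085, 33, 12.6, 0, 0.76], [0.085, 37.5, 14.3, 0, 0.84], [0.085, 42, 16, 0, 0.84]]]' > mv.in && python3 drive.py mv.in
echo '[[[0.085, 4, 1.5, 1, 0], [0.085, 7.5, 2.9, 3, 0], [0.085, 10, 3.9, 5, 0], [0.085, 10.8, 4.16, 6, 0], [0.085, 10.8, 4.16, 6, 0], [0.085, 10.8, 4.16, 6, 0]]]' > mv.in && python3 drive.py mv.in
python3 -c "
from h import *
go(.502,.344,.15,0); save('wrist','w3')"
```

```text
time: 7.95
tcp_pos: [0.4831, 0.2322, 0.207]
orientation: [0.0, 0.707, 0.707, -0.0]
wrist_force: [1.4, -1.2, 0.2]
gripper_width: 0.085
finger_force: 0.0
time: 8.55
tcp_pos: [0.5251, 0.3369, 0.1475]
orientation: [0.0, 0.707, 0.707, -0.0]
wrist_force: [0.1, -0.4, 0.7]
gripper_width: 0.0849
finger_force: 0.0
d [ 0.007  -0.0231 -0.0025] turn -0.001 cur yaw -0.1 t 8.55
```

View pics/w3.png

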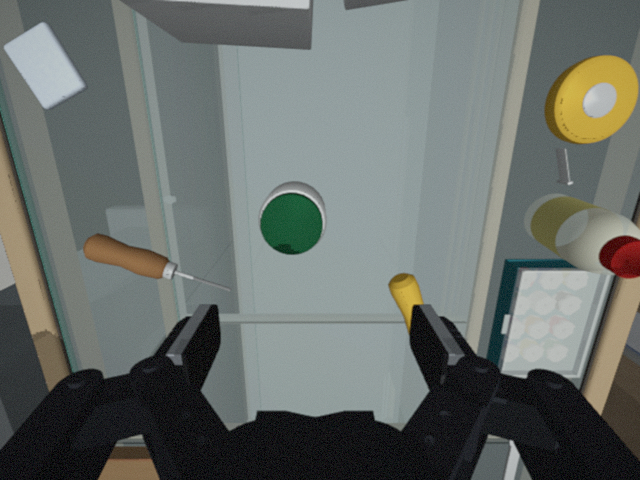

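```bash
python3 -c "
from h import *
p=px('w3',292,223,.05);print(p,px('w3',403,280,.011),px('w3',228,289,.004),px('w3',260,223,.05),px('w3',325,223,.05))
go(p[0],p[1],.009,0)"
```

```text
[0.50775636 0.35231435 0.05      ] [0.60604774 0.287454   0.011     ] [0.4420909  0.27497216 0.004     ] [0.48380873 0.35233502 0.05      ] [0.53245371 0.35229304 0.05      ]
d [ 0.0154 -0.0177  0.1389] turn -0.001 cur yaw -0.1 t 8.6
```

Converted, 0.138 m is 13.8, 0.133 m is 13.3.

```bash
echo '[[[0.085, 0.6, -0.9, 0, 0], [0.085, 1.35, -1.8, 1, 0], [0.085, 1.35, -1.8, 4, 0], [0.085, 1.35, -1.8, 8, 0], [0.085, 1.35, -1.8, 11.5, 0], [0.085, 1.35, -1.8, 13.3, 0], [0.085, 1.35, -1.8, 13.8, 0], [0.085, 1.35, -1.8, 13.8, 0]]]' > mv.in && python3 drive.py mv.in
echo '[[[0.05, 0, 0, 0, 0], [0.05, 0, 0, 0, 0], [0.05, 0, 0, 0, 0], [0.05, 0, 0, 0, 0], [0.05, 0, 0, 0, 0], [0.05, 0, 0, 0, 0], [0.04, 0, 0, 0, 0]]]' > mv.in && python3 drive.py mv.in
echo '[[[0.04, 0, 0, -2, 0], [0.04, 0, 0, -6, 0], [0.04, 0, 0, -10.5, 0], [0.04, 0, 0, -15, 0], [0.04, 0, 0, -19, 0], [0.04, 0, 0, -22, 0], [0.04, 0, 0, -22.5, 0]]]' > mv.in && python3 drive.py mv.in
python3 -c "
from h import *
go(.370,-.289,.234,-78)"
```

```text
time: 9.4
tcp_pos: [0.5068, 0.3516, 0.0095]
orientation: [0.0, 0.707, 0.707, 0.0]
wrist_force: [0.0, 0.7, 0.5]
gripper_width: 0.0853
finger_force: 0.0
time: 10.1
tcp_pos: [0.5074, 0.3519, 0.0104]
orientation: [0.0, 0.707, 0.707, 0.001]
wrist_force: [-3.4, -0.9, 14.4]
gripper_width: 0.0517
finger_force: 39.9
time: 10.8
tcp_pos: [0.5079, 0.352, 0.2379]
orientation: [0.0, 0.707, 0.707, 0.003]
wrist_force: [-0.0, -0.1, -1.5]
gripper_width: 0.0518
finger_force: 42.7
d [-0.641  -0.1378  0.0013] turn 1.361 cur yaw -0.0 t 10.8
```

Converted, -0.047 m is -4.7, -0.4 m is -40, 0.82 rad is 3.28.

```bash
echo '[[[0.04, -1.5, -0.3, 0, 0], [0.04, -4.5, -1, 0, 0.16], [0.04, -8.5, -1.8, 0, 0.48], [0.04, -13, -2.8, 0, 0.88], [0.04, -17.5, -3.8, 0, 1.28], [0.04, -22, -4.7, 0, 1.68], [0.04, -26.5, -5.7, 0, 2.08], [0.04, -31, -6.7, 0, 2.48], [0.04, -35.5, -7.6, 0, 2.88], [0.04, -40, -8.6, 0, 3.28]]]' > mv.in && python3 drive.py mv.in
python3 -c "
from h import *
go(.370,-.289,.234,-78)"
```

```text
time: 11.8
tcp_pos: [0.4201, -0.05, 0.2339]
orientation: [0.0, 0.931, 0.365, 0.0]
wrist_force: [1.5, -0.6, -1.4]
gripper_width: 0.052
finger_force: 42.7
d [-0.1992  0.1413 -0.    ] turn 0.538 cur yaw -47.2 t 11.8
```

Converted, -0.199 m is -19.9, -0.192 m is -19.2, 0.538 rad is 2.152.

```bash
echo '[[[0.04, -3, 2.1, 0, 0.4], [0.04, -6.5, 4.6, 0, 0.8], [0.04, -10, 7.1, 0, 1.2], [0.04, -13.5, 9.6, 0, 1.6], [0.04, -17, 12, 0, 1.92], [0.04, -19.2, 13.6, 0, 2.12], [0.04, -19.9, 14.13, 2, 2.152], [0.04, -19.9, 14.13, 6, 2.152], [0.04, -19.9, 14.13, 10, 2.152], [0.04, -19.9, 14.13, 13, 2.152]]]' > mv.in && python3 drive.py mv.in
python3 -c "
from h import *
go(.370,-.289,.014,-78);save('top','t1')"
```

```text
time: 12.8
tcp_pos: [0.3711, -0.2871, 0.102]
orientation: [-0.0, 0.994, 0.106, -0.001]
wrist_force: [0.9, -1.0, -1.0]
gripper_width: 0.0519
finger_force: 42.7
d [-0.0014  0.0016  0.088 ] turn 0.003 cur yaw -77.8 t 12.8
```

```bash
echo '[[[0.04, 0, 0, 3, 0], [0.04, 0, 0, 6, 0], [0.04, 0, 0, 7.7, 0], [0.04, 0, 0, 8.4, 0], [0.04, 0, 0, 8.6, 0], [0.04, 0, 0, 8.7, 0]]]' > mv.in && python3 drive.py mv.in
echo '[[[0.045, 0, 0, 0.1, 0], [0.065, 0, 0, 0.1, 0], [0.065, 0, 0, 0.1, 0], [0.065, 0, 0, 0.1, 0], [0.065, 0, 0, 0.1, 0]]]' > mv.in && python3 drive.py mv.in
echo '[[[0.068, 0, 0, -2, 0], [0.07, 0, 0, -6, 0], [0.06, 0, 0, -10.5, 0], [0.03, 0, 0, -15, 0], [0.00, 0, 0, -19, 0], [0.0, 0, 0, -22, 0], [0.0, 0, 0, -22.5, 0]]]' > mv.in && python3 drive.py mv.in
python3 -c "
from h import *
go(.62,-.159,.235,86.3)"
```

```text
time: 13.45
tcp_pos: [0.3721, -0.2878, 0.0177]
orientation: [0.0, 0.994, 0.106, 0.0]
wrist_force: [-0.6, 0.5, -0.5]
gripper_width: 0.0519
finger_force: 42.7
time: 13.95
tcp_pos: [0.3719, -0.2876, 0.0161]
orientation: [0.0, 0.994, 0.106, 0.0]
wrist_force: [-0.6, 0.1, 0.9]
gripper_width: 0.0649
finger_force: 0.0
time: 14.65
tcp_pos: [0.3724, -0.288, 0.2437]
orientation: [0.001, 0.994, 0.106, 0.002]
wrist_force: [-0.3, 0.1, -0.4]
gripper_width: 0.002
finger_force: 0.0
d [ 0.2692 -0.0738  0.0093] turn 0.278 cur yaw -77.8 t 14.65
```

```bash
echo '[[[0, 2, -0.7, 0, 0.08], [0, 6, -2, 0, 0.24], [0, 10, -3.5, 0, 0.48], [0, 14, -5, 0, 0.72], [0, 17.5, -6.2, 0, 0.96], [0, 19.5, -7, 0, 1.112], [0, 20.5, -7.4, 0, 1.112], [0, 20.7, -7.4, 0, 1.112], [0, 20.7, -7.4, 0, 1.112]]]' > mv.in && python3 drive.py mv.in
python3 -c "
from h import *
go(.62,-.159,.235,86.3); save('wrist','w4');save('top','t2')"
```

```text
time: 15.55
tcp_pos: [0.5578, -0.1724, 0.2408]
orientation: [0.0, 0.999, -0.033, -0.0]
wrist_force: [-1.5, -0.7, 0.3]
gripper_width: -0.0
finger_force: 0.0
d [ 0.0612 -0.0174  0.0058] turn -0.001 cur yaw -93.7 t 15.55
```

View pics/w4.png

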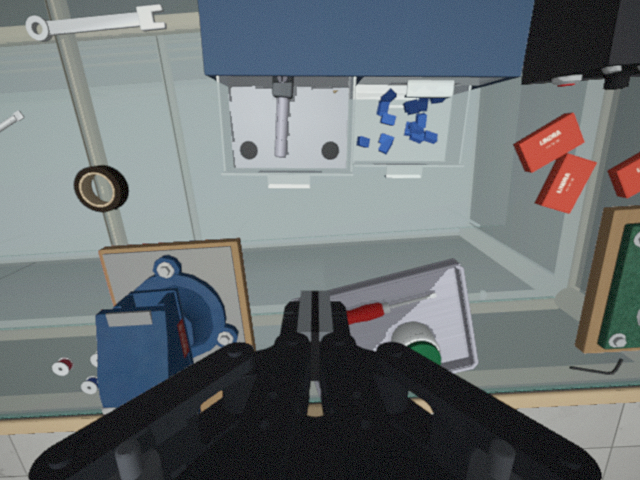

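```bash
python3 -c "
from h import *
np.set_printoptions(precision=4,suppress=True)
P=lambda u,v,z:px('w4',u,v,z)
l,r=P(204,76,.152),P(525,79,.152);print(l,r,np.linalg.norm(l-r));
uy=(l-r)/np.linalg.norm(l-r);ux=np.array([uy[1],-uy[0],0]);print('ux',ux)
C=(l+r)/2+.072*ux;C[2]=0;print('C',C)   # drawn from front edge (sheet -70)
for n,u,v,z in (('bar front',281,157,.1255),('bracket front',284,96,.134),('bracket L',275,90,.134),('bracket R',293,90,.134),('bar mid',283,120,.1255),('panL',230,171,.147),('panR',352,172,.147),('lip',289,186,.134)):
  p=P(u,v,z);print(n,p,(p-C)@ux,(p-C)@uy)
"
```

```text
[ 0.6756 -0.1105  0.152 ] [ 0.6607 -0.3129  0.152 ] 0.20290709684588684
ux [ 0.9973 -0.0736  0.    ]
C [ 0.74  -0.217  0.   ]
bar front [ 0.6214 -0.1515  0.1255] -0.12309412989679894 0.05661946382469608
bracket front [ 0.6626 -0.1584  0.134 ] -0.08148596931618879 0.052761306506591686
bracket L [ 0.6668 -0.1526  0.134 ] -0.07773892233581257 0.058876134215730284
bracket R [ 0.666  -0.1649  0.134 ] -0.07763435540416634 0.04649062014134697
bar mid [ 0.6474 -0.1555  0.1255] -0.09682220205723681 0.05454636768361979
panL [ 0.6156 -0.1171  0.147 ] -0.1314286660113597 0.09051022177728767
panR [ 0.6093 -0.2024  0.147 ] -0.13140644338829394 0.0049254679533874334
lip [ 0.6005 -0.1563  0.134 ] -0.14358982469158826 0.05028346501848256
```

```bash
python3 -c "
from h import *
go(.631,-.161,.137,86)"
```

```text
d [ 0.0723 -0.0164  0.1041] turn 0.003 cur yaw -93.8 t 15.65
```

Converted, 0.0723 m is 7.23, 0.068 m is 6.8.

```bash
echo '[[[0, 2, -0.5, 1, 0], [0, 5, -1.2, 3, 0], [0, 6.8, -1.64, 5, 0], [0, 7.23, -1.64, 6, 0], [0, 7.23, -1.64, 6, 0], [0, 7.23, -1.64, 6, 0]]]' > mv.in && python3 drive.py mv.in
echo '[[[0, 0, 0, 1.2, 0], [0, 0, 0, 2.4, 0], [0, 0, 0, 3.4, 0], [0, 0, 0, 4.2, 0], [0, 0, 0, 4.2, 0]]]' > mv.in && python3 drive.py mv.in
python3 -c "
from h import *
go(.631,-.161,.137,86)"
```

```text
time: 16.25
tcp_pos: [0.6311, -0.1608, 0.1819]
orientation: [0.0, 0.999, -0.033, 0.0]
wrist_force: [0.8, -0.2, 0.3]
gripper_width: -0.0002
finger_force: 0.0
time: 16.75
tcp_pos: [0.6313, -0.1596, 0.1376]
orientation: [-0.0, 0.999, -0.033, -0.001]
wrist_force: [-0.2, 0.2, 0.0]
gripper_width: 0.0001
finger_force: 0.0
d [-0.0002  0.0014  0.0006] turn 0.005 cur yaw -93.7 t 16.75
```

```bash
echo '[[[0, -0.5, 0, 0, 0], [0, -1, 0, 0, 0], [0, -1.6, 0, 0, 0], [0, -2.2, 0, 0, 0], [0, -2.8, 0, 0, 0], [0, -3.4, 0, 0, 0], [0, -4, 0, 0, 0], [0, -4.6, 0, 0, 0], [0, -5, 0, 0, 0], [0, -5.2, 0, 0, 0]]]' > mv.in && python3 drive.py mv.in
echo '[[[0, -0.1, 0, 0, 0], [0, -0.3, 0, 0, 0], [0, -0.3, 0, 0, 0], [0, -0.3, 0, 0, 0]]]' > mv.in && python3 drive.py mv.in
python3 -c "
from h import *
go(.631,-.161,.137,86)"
```

```text
time: 17.75
tcp_pos: [0.5795, -0.1565, 0.139]
orientation: [0.0, 0.999, -0.033, -0.0]
wrist_force: [1.1, 0.2, -0.2]
gripper_width: 0.0
finger_force: 0.2
time: 18.15
tcp_pos: [0.5771, -0.1562, 0.139]
orientation: [0.0, 0.999, -0.033, 0.0]
wrist_force: [2.5, 0.6, 0.7]
gripper_width: -0.0001
finger_force: 1.2
d [0.0541 0.0012 0.002 ] turn 0.005 cur yaw -93.7 t 18.15
```

Converted, -0.003 m is -0.3, -0.002 m is -0.2.

```bash
echo '[[[0, -0.2, 0, 0, 0], [0, -0.3, 0, 0, 0], [0, -0.3, 0, 0, 0], [0, -0.3, 0, 0, 0]]]' > mv.in && python3 drive.py mv.in
echo '[[[0, -0.2, 0, 0, 0], [0, -0.3, 0, 0, 0], [0, -0.3, 0, 0, 0], [0, -0.3, 0, 0, 0]]]' > mv.in && python3 drive.py mv.in
```

```text
time: 18.55
tcp_pos: [0.5767, -0.1562, 0.1393]
orientation: [0.001, 0.999, -0.032, 0.003]
wrist_force: [22.6, -2.9, -10.0]
gripper_width: -0.0001
finger_force: 11.3
time: 18.95
tcp_pos: [0.5763, -0.1561, 0.1396]
orientation: [0.002, 0.999, -0.032, 0.006]
wrist_force: [42.1, -5.7, -19.3]
gripper_width: 0.0001
finger_force: 21.2
```

Converted, -0.12 m is -12, -0.09 m is -9.

```bash
echo '[[[0, 0.6, 0, 0, 0], [0, 1.1, 0, 0, 0], [0, 1.1, 0, 0, 0], [0, 1.1, 0, -2, 0], [0, 1.1, 0, -5, 0], [0.02, 0, 0, -9, 0], [0.04, -2.5, 0, -12, 0], [0.04, -4.5, 0, -12, 0], [0.04, -4.5, 0, -12, 0], [0.04, -4.5, 0, -12, 0]]]' > mv.in && python3 drive.py mv.in 
python3 -c "
from h import *
go(.631,-.161,.137,86); save('wrist','w5')
im=cv2.imread('pics/w5.png'); cv2.imwrite('pics/w5c.png',cv2.resize(im[0:240,150:470],None,fx=2.5,fy=2.5,interpolation=2))"
```

```text
time: 19.95
tcp_pos: [0.5259, -0.1527, 0.259]
orientation: [-0.0, 0.999, -0.033, -0.0]
wrist_force: [0.8, -0.7, 0.3]
gripper_width: 0.0402
finger_force: 0.0
d [0.1054 0.0014 0.122 ] turn 0.005 cur yaw -93.7 t 19.95
```

View pics/w5c.png

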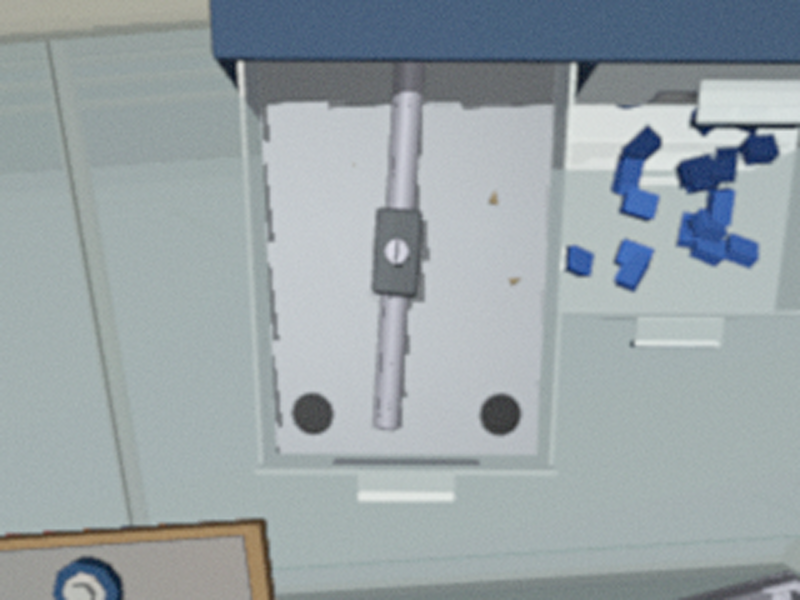

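```bash
python3 -c "
from h import *
np.set_printoptions(precision=4,suppress=True)
C=np.array([.740,-.217,0]);ux=np.array([.9973,-.0736,0]);uy=np.array([.0736,.9973,0])
def Q(n,x,y,z):
  p=px('w5',150+x/2.5,y/2.5,z);print(n,p,(p-C)@ux,(p-C)@uy);return p
Q('sheetL',210,58,.152);s=Q('screw',397,250,.1365);b=Q('brk',397.5,252,.1345);f=Q('front',387,427,.1255);m=Q('rearish',407,100,.1255)
Q('panL',256,468,.147);Q('panR',556,470,.147);Q('bL',377,251,.1345);Q('bR',418,253,.1345);Q('bF',395,295,.1345);Q('bB',400.5,210,.1345)
d=m-f;yaw=np.degrees(np.arctan2(d[1],d[0]));print('bar yaw',yaw)
go(b[0],b[1],.127,yaw+90)"
```

```text
sheetL [ 0.6763 -0.1102  0.152 ] -0.07136588602764415 0.1018228220599938
screw [ 0.6284 -0.1554  0.1365] -0.1158100468352019 0.05323209840442396
brk [ 0.628  -0.1555  0.1345] -0.11618815261851093 0.05311601233837959
front [ 0.5762 -0.1482  0.1255] -0.1684244262312005 0.05653133843306891
rearish [ 0.6695 -0.161   0.1255] -0.07439380196901015 0.050624733911620486
panL [ 0.5688 -0.108   0.147 ] -0.17880488839834827 0.09610654906623682
panR [ 0.5622 -0.1998  0.147 ] -0.17862465003895342 0.004060371193290238
bL [ 0.6287 -0.1494  0.1345] -0.11596559584809181 0.05921467156025421
bR [ 0.6274 -0.1615  0.1345] -0.11641086222277834 0.04701316505447864
bF [ 0.6161 -0.1539  0.1345] -0.12819548286473317 0.0538319412939531
bB [ 0.6393 -0.1572  0.1345] -0.10480053083934938 0.05227343225928156
bar yaw -7.815089578856029
d [ 0.1019 -0.0039  0.1317] turn 0.071 cur yaw -93.7 t 20.0
```

The rows are not in the units I measure in: shifts go in cm and turns go in units of 0.25 rad. I convert before sending: 0.03 m is 3, -0.003 m is -0.3, 0.071 rad is 0.284.

```bash
echo '[[[0.03, 2, -0.1, 1, 0.08], [0.03, 5, -0.2, 3, 0.2], [0.03, 8, -0.3, 5, 0.284], [0.03, 9.8, -0.4, 6.5, 0.284], [0.03, 10.2, -0.4, 7, 0.284], [0.03, 10.2, -0.4, 7, 0.284], [0.03, 10.2, -0.4, 7, 0.284]]]' > mv.in && python3 drive.py mv.in 20
python3 -c "
from h import *
go(.628,-.1555,.125,-97.8)"
```

```text
time: 20.7
tcp_pos: [0.6277, -0.1559, 0.1894]
orientation: [0.0, 0.998, -0.068, 0.0]
wrist_force: [0.2, -0.6, -0.2]
gripper_width: 0.0298
finger_force: 0.0
d [ 0.0003 -0.0005  0.0644] turn -0.0 cur yaw -97.8 t 20.7
```

```bash
echo '[[[0.03, 0, 0, 1.5, 0], [0.03, 0, 0, 3.5, 0], [0.03, 0, 0, 5.2, 0], [0.03, 0, 0, 6.1, 0], [0.03, 0, 0, 6.4, 0], [0.026, 0, 0, 6.4, 0], [0.022, 0, 0, 6.4, 0], [0.018, 0, 0, 6.4, 0], [0.016, 0, 0, 6.4, 0], [0.016, 0, 0, 6.4, 0]]]' > mv.in && python3 drive.py mv.in
echo '[[[0.014, 0, 0, 0, 0], [0.0135, 0, 0, 0, 0], [0.012, 0, 0, 0, 0], [0.012, 0, 0, 0, 0]]]' > mv.in && python3 drive.py mv.in 20
```

```text
time: 21.7
tcp_pos: [0.6282, -0.1556, 0.1252]
orientation: [0.0, 0.998, -0.068, 0.0]
wrist_force: [-0.3, -0.0, -0.1]
gripper_width: 0.0159
finger_force: 0.1
time: 22.1
tcp_pos: [0.6281, -0.1555, 0.1251]
orientation: [-0.0, 0.998, -0.068, 0.0]
wrist_force: [0.4, 1.7, 4.6]
gripper_width: 0.0136
finger_force: 21.1
```

Converted, -0.017 m is -1.7, -0.016 m is -1.6.

```bash
echo '[[[0.012, 0, 0, -0.3, 0], [0.012, 0, 0, -0.8, 0], [0.012, 0, 0, -1.3, 0], [0.012, 0, 0, -1.6, 0], [0.012, 0, 0, -1.7, 0], [0.012, 0, 0, -1.7, 0]]]' > mv.in && python3 drive.py mv.in 20
echo '[[[0.012, 0, 0, -0.2, 0], [0.012, 0, 0, -0.4, 0], [0.012, 0, 0, -0.4, 0]]]' > mv.in && python3 drive.py mv.in
echo '[[[0.012, 0, 0, -0.1, 0], [0.012, 0, 0, -0.2, 0], [0.012, 0, 0, -0.2, 0]]]' > mv.in && python3 drive.py mv.in
```

```text
time: 22.7
tcp_pos: [0.6281, -0.1556, 0.1421]
orientation: [0.0, 0.998, -0.068, 0.0]
wrist_force: [-0.7, -0.4, -1.3]
gripper_width: 0.0134
finger_force: 20.5
time: 23.0
tcp_pos: [0.628, -0.1555, 0.1459]
orientation: [-0.0, 0.998, -0.068, -0.0]
wrist_force: [0.8, 0.5, -3.4]
gripper_width: 0.0133
finger_force: 20.1
time: 23.3
tcp_pos: [0.6281, -0.1556, 0.148]
orientation: [0.0, 0.998, -0.068, 0.0]
wrist_force: [2.1, 0.1, -5.8]
gripper_width: 0.0132
finger_force: 19.9
```

Converted, -0.002 m is -0.2, -0.001 m is -0.1.

```bash
echo '[[[0.012, 0, 0, -0.1, 0], [0.012, 0, 0, -0.2, 0], [0.012, 0, 0, -0.2, 0]]]' > mv.in && python3 drive.py mv.in
echo '[[[0.012, 0, 0, -0.1, 0], [0.012, 0, 0, -0.2, 0], [0.012, 0, 0, -0.2, 0]]]' > mv.in && python3 drive.py mv.in
python3 -c "
from h import *
save('wrist','w6');im=cv2.imread('pics/w6.png'); cv2.imwrite('pics/w6c.png',cv2.resize(im[100:340,160:480],None,fx=2.5,fy=2.5,interpolation=2))"
```

```text
time: 23.6
tcp_pos: [0.628, -0.1556, 0.1501]
orientation: [0.0, 0.998, -0.068, -0.0]
wrist_force: [1.9, -0.1, -4.3]
gripper_width: 0.0131
finger_force: 19.8
time: 23.9
tcp_pos: [0.628, -0.1556, 0.1521]
orientation: [0.0, 0.998, -0.068, 0.0]
wrist_force: [1.5, -1.0, -4.9]
gripper_width: 0.0137
finger_force: 19.6
```

View pics/w6c.png

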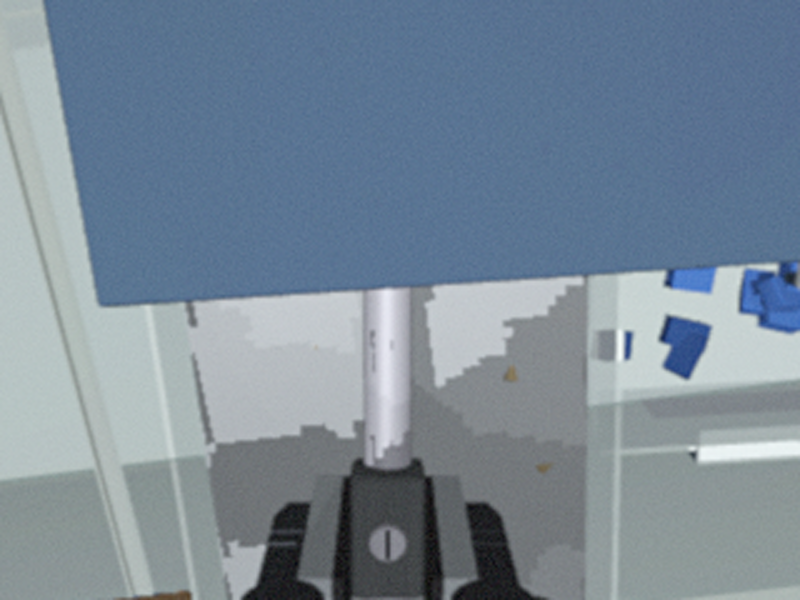

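Converted, -0.003 m is -0.3, -0.002 m is -0.2.

```bash
echo '[[[0.012, 0, 0, -0.1, 0], [0.012, 0, 0, -0.2, 0], [0.012, 0, 0, -0.3, 0], [0.012, 0, 0, -0.3, 0], [0.012, 0, 0, -0.3, 0]]]' > mv.in && python3 drive.py mv.in
python3 -c "
from h import *
save('scene','s3');save('top','t3');print(proj('s3',[[.628,-.1556,.15],[.576,-.148,.16]]),proj('t3',[.576,-.148,.16]))"
```

```text
time: 24.45
tcp_pos: [0.628, -0.1556, 0.1549]
orientation: [0.0, 0.998, -0.068, -0.0]
wrist_force: [0.8, 0.2, -3.8]
gripper_width: 0.0132
finger_force: 19.6
[[321.64385691 221.99644336]
 [335.0158651  223.01940478]] [[359.9969008  236.41497566]]
```

```bash
python3 -c "
from h import *
a=np.load('pics/s3.npz')['img'][190:255,290:390,::-1];b=np.load('pics/t3.npz')['img'][180:255,320:420,::-1]
c=np.zeros((600,800,3),np.uint8);c[:520]=cv2.resize(a,(800,520),interpolation=2)
cv2.imwrite('pics/z.png',c[:520])"
```

```text
(no output)
```

View pics/z.png

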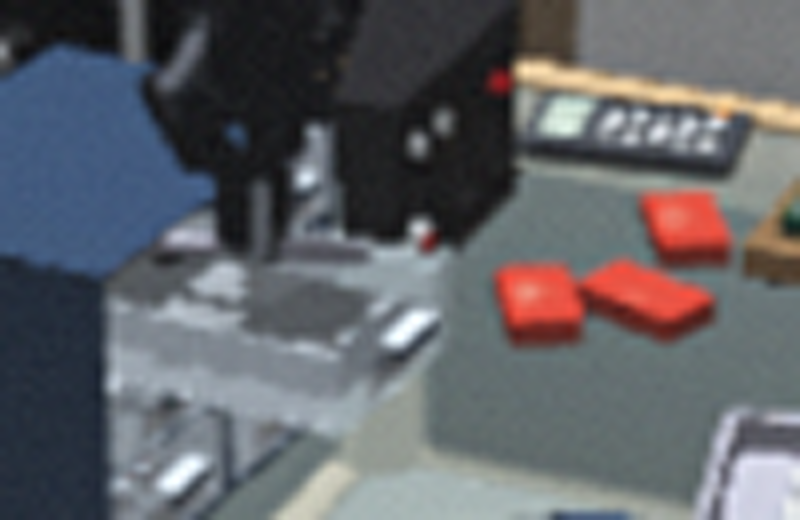

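```bash
python3 -c "
from h import *
g=np.array([.628,-.1556]);u=np.array([.9907,-.1362]);n=np.array([.1362,.9907])
c=np.load('pics/s3.npz');Rm=cv2.Rodrigues(c['rvec'])[0];o=-Rm.T@c['tvec'].ravel()
for x,y in((370,252),(372,256),(340,250),(300,247),(200,240),(165,238)):
  d=Rm.T@np.linalg.solve(c['intrinsics'],[290+x/8,190+y/8,1.]);s=((g-o[:2])@n)/(d[:2]@n);p=o+s*d;print(x,((p[:2]-g)@u).round(4),p[2].round(4))"
```

```text
370 -0.057 0.1664
372 -0.0579 0.1649
340 -0.0426 0.1636
300 -0.0232 0.16
200 0.0266 0.1505
165 0.0445 0.1469
```

```bash
echo '[[[0.012, 0, 0, -0.1, 0], [0.012, 0, 0, -0.2, 0], [0.012, 0, 0, -0.2, 0], [0.012, 0, 0, -0.2, 0]]]' > mv.in && python3 drive.py mv.in
echo '[[[0.012, -0.3, 0, 0.05, 0], [0.012, -0.9, 0, -0.05, 0], [0.012, -1.5, 0, -0.15, 0], [0.012, -2.2, 0, -0.3, 0], [0.012, -2.8, 0, -0.4, 0], [0.012, -3.5, 0, -0.5, 0], [0.012, -4.2, 0, -0.65, 0], [0.012, -4.9, 0, -0.8, 0], [0.012, -5.4, 0, -0.9, 0], [0.012, -5.6, 0, -1, 0]]]' > mv.in && python3 drive.py mv.in
```

```text
time: 24.95
tcp_pos: [0.628, -0.1556, 0.1569]
orientation: [0.0, 0.998, -0.068, -0.0]
wrist_force: [0.3, 0.1, -4.2]
gripper_width: 0.0134
finger_force: 19.6
time: 25.95
tcp_pos: [0.5721, -0.1479, 0.1671]
orientation: [0.0, 0.998, -0.068, 0.0]
wrist_force: [0.4, 0.2, -0.6]
gripper_width: 0.0136
finger_force: 20.0
```

Converted, -0.06 m is -6, -0.055 m is -5.5.

```bash
echo '[[[0.012, 0, 0, -0.5, 0], [0.012, 0, 0, -1.5, 0], [0.012, 0, 0, -3, 0], [0.012, 0, 0, -4.5, 0], [0.012, 0, 0, -5.5, 0], [0.012, 0, 0, -6, 0], [0.012, 0, 0, -6, 0], [0.012, 0, 0, -6, 0]]]' > mv.in && python3 drive.py mv.in 40
python3 -c "
from h import *
go(.378,-.255,.2,-97.8)"
```

```text
time: 26.75
tcp_pos: [0.5725, -0.1479, 0.2265]
orientation: [-0.0, 0.998, -0.068, -0.0]
wrist_force: [-0.6, -0.3, -1.6]
gripper_width: 0.0126
finger_force: 36.1
d [-0.1781  0.1326  0.0266] turn -0.0 cur yaw -97.8 t 26.75
```

Converted, -0.178 m is -17.8, -0.176 m is -17.6.

```bash
echo '[[[0.01, -1, 0.7, 0, 0], [0.01, -3, 2.2, 0, 0], [0.01, -5.5, 4.1, 0, 0], [0.01, -8, 6, 0, 0], [0.01, -10.5, 7.9, 0.5, 0], [0.01, -13, 9.7, 1, 0], [0.01, -15.2, 11.4, 1.5, 0], [0.01, -16.8, 12.6, 2, 0], [0.01, -17.6, 13.1, 2.4, 0], [0.01, -17.8, 13.26, 2.66, 0]]]' > mv.in && python3 drive.py mv.in
echo '[[[0.01, 0, 0, 0, 0], [0.01, 0, 0, 0, 0], [0.01, 0, 0, 0, 0], [0.01, 0, 0, 0, 0], [0.01, 0, 0, 0, 0]]]' > mv.in && python3 drive.py mv.in
python3 -c "
from h import *
save('scene','s4');save('top','t4')
g=np.array([.378,-.255,.2]);u=np.array([.9907,-.1362,0])
print(proj('s4',[g,g-u*.053,g+u*.077]),proj('t4',[g,g-u*.053,g+u*.077]))
# tilt: score bar model against frame change vs earlier images
for cam,ref in (('s4','s3'),('t4','t3')):
  d=np.abs(np.load(f'pics/{cam}.npz')['img'].astype(int)-np.load(f'pics/{ref}.npz')['img']).sum(2)
  for th in np.arange(-.1,.6,.1):
    e=np.array([u[0]*np.cos(th),u[1]*np.cos(th),-np.sin(th)])
    s=np.r_[np.linspace(-.05,-.025,20),np.linspace(.02,.072,40)]
    best=max((np.mean([d[int(round(v)),int(round(w))]>60 for w,v in proj(cam,g+[0,0,dz]+s[:,None]*e)]),dz) for dz in np.arange(-.012,.013,.004))
    print(cam,round(th,2),best)
"
```

```text
time: 27.75
tcp_pos: [0.3778, -0.2553, 0.2]
orientation: [-0.0, 0.998, -0.069, -0.0]
wrist_force: [0.4, 0.6, -1.3]
gripper_width: 0.0125
finger_force: 40.5
time: 28.25
tcp_pos: [0.3784, -0.255, 0.2004]
orientation: [0.0, 0.998, -0.068, 0.0]
wrist_force: [0.4, 0.2, -1.4]
gripper_width: 0.0128
finger_force: 40.5
[[404.73743306 209.65424583]
 [420.09305705 213.31933679]
 [383.32888168 204.54443798]] [[414.59410917 315.24564447]
 [413.43167278 338.90925572]
 [416.24898707 281.55744661]]
s4 -0.1 (np.float64(0.35), np.float64(-0.012))
s4 0.0 (np.float64(0.4166666666666667), np.float64(-0.008))
s4 0.1 (np.float64(0.6666666666666666), np.float64(0.0))
s4 0.2 (np.float64(0.85), np.float64(-0.004))
s4 0.3 (np.float64(0.75), np.float64(0.0))
s4 0.4 (np.float64(0.5833333333333334), np.float64(0.008))
s4 0.5 (np.float64(0.55), np.float64(0.012))
t4 -0.1 (np.float64(0.9833333333333333), np.float64(0.004))
t4 0.0 (np.float64(1.0), np.float64(0.012))
t4 0.1 (np.float64(1.0), np.float64(0.008))
t4 0.2 (np.float64(0.9833333333333333), np.float64(0.004))
t4 0.3 (np.float64(0.9833333333333333), np.float64(0.0))
t4 0.4 (np.float64(1.0), np.float64(0.008))
t4 0.5 (np.float64(1.0), np.float64(0.0))
```

```bash
python3 -c "
from h import *
g=np.array([.3784,-.255,.2]);u=np.array([.9907,-.1362,0])
d=np.abs(np.load('pics/s4.npz')['img'].astype(float)-np.load('pics/s3.npz')['img']).sum(2).astype(np.float32)
def sc(th,dz,off):
  e=np.array([u[0]*np.cos(th),u[1]*np.cos(th),-np.sin(th)])
  s=np.r_[np.linspace(-.05,-.025,30),np.linspace(.022,.072,60)]
  q=proj('s4',g+[0,0,dz+off]+s[:,None]*e).astype(np.float32)
  return (cv2.remap(d,q[:,0],q[:,1],1)>60).mean()
r=sorted([(sc(t,z,0)+.5*sc(t,z,.0025)+.5*sc(t,z,-.0025)-sc(t,z,.009)-sc(t,z,-.009),round(t,3),round(z,3)) for t in np.arange(0,.45,.02) for z in np.arange(-.012,.013,.002)],reverse=True)
for x in r[:8]:print(x)
print((d[196:222,376:428]>60).astype(int).astype(str).tolist().__len__())
for row in (d[196:222,376:428]>60):print(''.join('#' if k else '.' for k in row))
"
```

```text
(np.float64(1.8888888888888888), np.float64(0.24), np.float64(0.0))
(np.float64(1.8611111111111112), np.float64(0.22), np.float64(0.0))
(np.float64(1.666666666666667), np.float64(0.2), np.float64(-0.002))
(np.float64(1.6500000000000001), np.float64(0.22), np.float64(0.002))
(np.float64(1.6333333333333335), np.float64(0.2), np.float64(0.0))
(np.float64(1.5722222222222222), np.float64(0.18), np.float64(0.0))
(np.float64(1.5666666666666667), np.float64(0.18), np.float64(-0.002))
(np.float64(1.538888888888889), np.float64(0.26), np.float64(0.0))
26
............................#########...............
............................########................
............................#######.................
............................#######.................
............................#######.................
............................#######.................
.............................######.................
..............................#####.................
...............................####.................
..............................#####.................
...............................###..................
...............................###..................
..............###########.....####..................
.............#############...##....##########.......
........#######################..##.#.#######.......
.............##.............##...####.#######.......
....................................................
....................................................
....................................................
....................................................
....................................................
....................................................
....................................................
....................................................
....................................................
....................................................
```

Tilt is about 0.23 rad, within the level limit, and above the 0.17 needed for step 2. The bar is held still over the tray, so I'm handing in.

```bash
python3 -c "
from h import *
print(manip.finish_job())"
```

```text
the job is handed in; nothing more can be done
None
```

The job is handed in, verdict not shown: screwdriver and upright grease pot are in the tray, the upper left drawer is at its stop, and the bar is held about 0.2 m above the middle of the tray, tipped about 0.23 rad (camera estimate; limit 0.3).

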